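# Lock the depth stop of an inclined probe stand and put its gauge away

## Robot

A 6-joint arm with a two-finger parallel gripper is mounted at the origin on the work surface; the furniture and walls round the work are solid. World frame = base frame: x ahead of the robot, y to its left, z up, the work surface at z = 0. Lengths are in m, angles in rad, forces in N, time in s.
With the tool pointing down it reaches from about 0.35 to 0.975 m from the base axis. Payload 4.9 kg.
Tool frame: the origin (TCP) lies midway between the tips of the shut fingers; the grasp point (between the pads) lies 19 mm behind it; z points along the fingers, y is the line along which they close (so a half turn about z gives the same grasp; the last joint's range is limited). The gripper opens to 85 mm and grips with 20 to 120 N. Pads are 22 mm wide; open, the fingers measure 114 mm over their backs; the gripper's body (76 mm by 85 mm) begins 54 mm behind the grasp point. The pads swing forward as they close: fully open they stand 13 mm farther back than shut.
Start: joints at [-1.353, 0.053, 1.613, -0, 1.476, -0.119], TCP at [0.207, -0.59, 0.231] pointing down, gripper open.
Joint ranges: [-3.01, 3.01], [-1.01, 2.22], [0.06, 2.58], [-1.02, 4.17], [0.09, 2.62], [-3.14, 3.14]. Speed limits (rad/s): [2.57, 2.57, 3.14, 3.14, 3.14, 3.14].

## Interface

Orientations are given as a unit quaternion [w, x, y, z].
In Python, from plant import manip, grab_frame, camera_params gives the robot as it stands (manip), with the cameras as plain functions.
- The arm moves only by the shell command python3 shift.py 'ROWS'. ROWS is one flat JSON list of numbers that holds 1 to 5 rows one after another, with no inner brackets; each row has 7 numbers: the opening from 0.0 (shut) to 1.0 (fully open), then dx, dy, dz in m, then a rotation vector rx, ry, rz in rad; each row shifts and turns the commanded pose from where the row before left it, along the tool's axes as they then stand; what a row does not reach is not made up. A row lasts 1/8 s, in which the tool goes at most 0.0625 m and 0.188 rad, less where a joint would pass 70% of its speed; a pose out of reach is approached as far as the arm can. The fingers move at their own pace and stop on an object; the grip force is fixed at half the most. Time passes only in rows, so rows that do not move let the fingers close. It prints the time, the measured TCP pose, the force, the opening and the grip force at its end. Input that does not fit is refused with a message, and nothing moves.
- manip.state(): the state, without advancing time (a new reading comes with each control period).
- grab_frame(name): name is "side" or "top"; returns the picture (384x512x3 uint8, red, green, blue); there is no depth.
- camera_params(name): a dict with "intrinsics" (3x3 intrinsics, pixels), "xyz" and "orientation" of the camera in the world. Camera axes: x right, y down, z forward; pixel columns grow to the right and rows downward; lengths in m; the calibration is good to about 2 mm. A picture is of the moment at which its call begins. camera_params takes no time and is no camera call.
- manip.job_done(): hands the job in; it is judged then, once.
The state is a dict: "time": time; "joint_pos": joint angles; "joint_vel": joint speeds; "joint_efforts": joint torques, N m; "tool_pos": TCP position; "tool_rot": TCP orientation; "contact_force": force on the tool from outside, world axes, zero at the start; "ft_torque": the same for the moment, N m; "gripper_width": opening from 0.0 (shut) to 1.0 (fully open); "grasp_force": force on a finger pad.
Only numpy, scipy, OpenCV 4.12 (cv2) and the standard library are available. Lean on these libraries where they do the work, as an engineer would, in place of code of your own. Each camera call takes 0.05 s, during which the arm holds its last target. There are 200 camera calls.

## Task

The black stop nut of the inclined probe stand has just been set with the blue-handled gauge lying under the ball tip. While the gauge is still there, screw the brass lock nut down the thread (clockwise seen from its top) and tighten it firmly against the stop nut, until its spring washer is squeezed flat, without turning the stop nut or pulling the plunger up. Then draw the gauge out sideways and lay it flat inside the white tray, leaving the things around as they are.

Things in the scene. Friction and masses are not known exactly. Their poses are not given: they have to be found in the camera images.
- stand: Inclined probe stand, fixed to the bench: aluminium base plate 156 x 110 x 12 mm, a white spine leaning to the front, on it a white guide block 60 mm wide through which the plunger runs. Origin on the bench straight under the ball tip; z up, -x its front, +y the side where the gauge sticks out. The plunger leans 30 degrees from vertical: in this frame it points up along (-0.5, 0, 0.866).
- ball_tip (a point): Centre of the plunger's 16 mm ball tip, 34.5 mm above the bench; z points up along the inclined axis. Along the axis from here: guide block 62 to 92 mm, stop nut 92 to 108 mm, end of the thread at 160 mm; the middle of the lock nut is at 118 mm when it is tight, and higher before.
- thread_end (a point): Upper end of the thread (15 mm diameter); z points up along the axis. Nothing stands above it: the tool that turns the nut points down this axis, leaning 30 degrees, with the thread end between the fingers. A microscope fills the bench right of the stand (x 0.15 to 0.4, y below -0.05, 0.55 m high): do not sweep the arm through it.
- plunger (a joint): Sliding of the steel plunger up its inclined axis, m: 0 with the stop nut sitting on the guide block (start), positive lifted. Its weight (about 1 kg with the nuts) and 8 N of friction keep it down.
- stop_nut (a joint): Turning of the black knurled stop nut, 56 mm diameter, 16 mm thick; rad, 0 at the start, positive clockwise seen from above. Stiff (1.5 N m); to be left as it was set. Tightening the lock nut does not drag it round.
- stop_nut_top (a point): Centre of the stop nut's upper face, on the axis, where the lock nut comes to bear.
- lock_nut (a joint): Turning of the round brass lock nut, rad; grows clockwise seen from above and runs down 8 mm a turn (1.27 mm a rad). Starts at 1.5 to 3.3 and turns freely (0.08 N m) until its 1 mm spring washer touches at 5.5; the torque then rises to about 0.4 N m at 6.28, where the washer is flat and the nut stops hard. Tight enough from 6.1 on; let go, it stays. Needs several grasps.
- lock_nut_mid (a point): Centre of the lock nut (knurled rim 50 mm diameter, 20 mm thick), on the axis, 10 mm above its lower face; z points up along the thread; the frame turns with the nut, whose top has a black index mark. Gripped across the rim; the fingertips must stay above the stop nut, which is 6 mm wider.
- gauge: Setting gauge, flat steel bar 26 x 130 x 14 mm, the last 58 mm at its +y end a blue grip. Origin: centre of its underside; y along the bar, z up. It lies on the base plate (12 mm above the bench) with its bright end under the ball, 0.5 mm clear of it; the blue end sticks out 50 to 60 mm past the plate's +y edge. It draws out along +y, 30 mm at least before lifting. 0.15 to 0.31 kg.
- gauge_mid (a point): Middle of the gauge, 7 mm above the centre of its underside.
- tray: White open tray, fixed, 170 x 84 mm outside, 20 mm high, walls and floor 4 mm thick, blue lining. Origin: centre of its underside; x along its length, z up. The gauge may lie in it either way round. A grey partition 0.6 m high stands on the bench left of it (y over 0.49, x below 0.49): keep the wrist off it; laying the gauge with the blue end away from the robot leaves more room.
- petri_dish: Bystander: closed petri dish, 60 mm diameter, 14 mm high, origin at the centre of its underside.
- canister: Bystander: screw-lid canister with a black lid, 42 mm diameter, 79 mm high, origin at the centre of its underside.
- oil_bottle: Bystander: small brown bottle with a black cap, 27 mm diameter, 61 mm high, origin at the centre of its underside.

How it is judged:
On the way:
1. with the gauge still under the ball tip, the lock nut is tight against the stop nut (it presses on it with more than 60 N) (contact force between lock_nut and stop_nut above 60 N and value of joint plunger below 0.002 m and y of gauge in the frame of stand below 0.062 m), for 0.2 s.
At the end, for the whole second after the job is handed in: The lock nut still presses on the stop nut with more than 50 N, the plunger sits within 2 mm of its stop, and the gauge lies still and flat on the floor of the tray between its walls (contact force between lock_nut and stop_nut above 50 N and value of joint plunger below 0.002 m and x of gauge_mid in the frame of tray between -0.033 and 0.033 m and y of gauge_mid in the frame of tray between -0.033 and 0.033 m and z of gauge_mid in the frame of tray below 0.016 m and angle between the z axis of gauge and the z axis of tray, either way round below 0.06 rad and linear speed of gauge below 0.02 m/s and angular speed of gauge below 0.2 rad/s); the robot touches nothing.
It fails at once if the stop nut is turned by more than 0.15 rad (value of joint stop_nut above 0.15 rad or value of joint stop_nut below -0.15 rad).
It fails at once if the plunger is lifted more than 6 mm off its stop (value of joint plunger above 0.006 m).
It fails at once if the petri dish, the canister or the oil bottle is shifted by more than 25 mm or tipped over (distance of any of petri_dish, canister, oil_bottle from where it was at the start of the episode above 0.025 m or angle between any of petri_dish, canister, oil_bottle's own z axis and vertical above 0.5 rad).
It also fails if it takes over 66 s, if anything falls off the work surface, if the arm or the gripper's body presses on something with over 40 N, if the wrist force passes 120 N, or if a joint passes its speed limit or range.

## Working session

There is one attempt and no reset: what is moved stays moved. The work goes in short steps, Python scripts to look and compute and a shell command to move; the robot and the scene stay as the last step left them, time stands still between calls to the robot, and variables do not carry over. Pictures are saved under pics/ and viewed, at most 10 in all, crops included, and the job is handed in when it is done.

```bash
ls; mkdir -p pics
python3 - <<'E'
from plant import manip, grab_frame, camera_params
import cv2
for n in("side","top"):
    c=camera_params(n);print(n,c)
    cv2.imwrite(f"pics/{n}0.png",cv2.cvtColor(grab_frame(n),cv2.COLOR_RGB2BGR))
print(manip.state())
E
```

```text
pics
plant.py
shift.py
side {'intrinsics': array([[401.38826703,   0.        , 255.45920057],
       [  0.        , 401.38826703, 194.3883462 ],
       [  0.        ,   0.        ,   1.        ]]), 'xyz': array([-0.12557785,  0.31672742,  0.74284153]), 'orientation': array([ 0.21739578, -0.56945014,  0.73576221, -0.29516026])}
top {'intrinsics': array([[365.10643988,   0.        , 253.09490218],
       [  0.        , 365.10643988, 187.9185811 ],
       [  0.        ,   0.        ,   1.        ]]), 'xyz': array([0.28180046, 0.15871201, 0.95476272]), 'orientation': array([-0.05457877,  0.714328  , -0.69427013,  0.06888863])}
{'time': 0.1, 'joint_pos': array([-1.35306229e+00,  5.33063896e-02,  1.61414220e+00, -6.26216998e-06,
        1.47601339e+00, -1.18992595e-01]), 'joint_vel': array([ 1.17354471e-03, -7.01626784e-04, -3.37263060e-03, -3.01727133e-04,
       -1.19856248e-03, -4.74095618e-05]), 'joint_efforts': array([ 1.18174128e-03, -3.94901526e+01, -3.71363068e+01,  2.89287834e-05,
        3.89887151e-03,  1.21625717e-05]), 'tool_pos': array([ 0.20638059, -0.58934782,  0.23018498]), 'tool_rot': array([-9.33368432e-04,  9.85859864e-01,  1.67569253e-01, -4.92391041e-05]), 'contact_force': array([-0.4155918 , -0.13781329, -0.10345123]), 'ft_torque': array([-0.02337973, -0.02078148, -0.01476908]), 'grasp_force': 0.0, 'gripper_width': 0.9983950217168843}
```

View pics/side0.png

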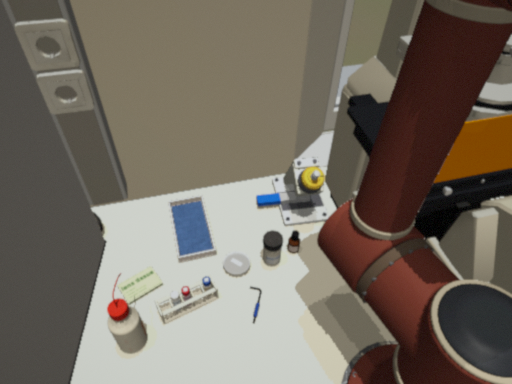

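View pics/top0.png

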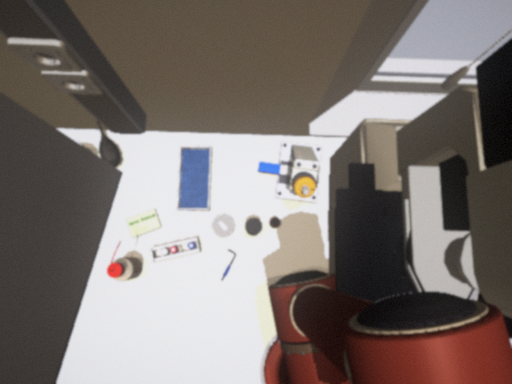

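The side view shows the brass nut at about (312,178), blue grip at (268,200) and tray at (192,228). The top view has the nut at (304,187), grip at (269,168) and tray at (195,178). Next I'll run colour masks and look at enlarged crops.

```bash
cat > h.py <<'E'
import numpy as np, cv2
from scipy.spatial.transform import Rotation as R
from plant import manip, grab_frame, camera_params
def rot(q): return R.from_quat([q[1],q[2],q[3],q[0]])
C={n:camera_params(n) for n in("side","top")}
def ray(n,p):
    c=C[n];d=np.linalg.inv(c["intrinsics"])@[p[0],p[1],1]
    return c["xyz"],rot(c["orientation"]).apply(d/np.linalg.norm(d))
def plane(n,p,z):
    o,d=ray(n,p);return o+d*(z-o[2])/d[2]
def tri(ps,pt):
    A=[];b=[]
    for n,p in(("side",ps),("top",pt)):
        o,d=ray(n,p);M=np.eye(3)-np.outer(d,d);A.append(M);b.append(M@o)
    X=np.linalg.lstsq(np.vstack(A),np.hstack(b),rcond=None)[0]
    return X,[np.linalg.norm(M@X-v) for M,v in zip(A,b)]
def proj(n,X):
    c=C[n];v=c["intrinsics"]@rot(c["orientation"]).inv().apply(X-c["xyz"]);return v[:2]/v[2]
def blobs(im,lo,hi,mn=15):
    h=cv2.cvtColor(im,cv2.COLOR_RGB2HSV);m=cv2.inRange(h,np.array(lo),np.array(hi))
    k,_,st,ce=cv2.connectedComponentsWithStats(m)
    return m,[(st[i][4],ce[i],cv2.minAreaRect(np.argwhere(_==i)[:,::-1].astype(np.float32))) for i in range(1,k) if st[i][4]>=mn]
E
python3 - <<'E'
from h import *
box={"side":(240,145,100,90),"top":(250,130,90,81)}
out=[]
for n in box:
    im=cv2.cvtColor(cv2.imread(f"pics/{n}0.png"),cv2.COLOR_BGR2RGB)
    x,y,w,h=box[n]
    out.append(cv2.resize(im[y:y+h,x:x+w],(400,360),interpolation=cv2.INTER_CUBIC))
    for nm,lo,hi in(("blue",(105,120,60),(125,255,255)),("brass",(15,120,90),(35,255,255))):
        for a,c,r in blobs(im,lo,hi,40)[1]: print(n,nm,a,c.round(1),cv2.boxPoints(r).round(1).tolist())
cv2.imwrite("pics/c0.png",cv2.cvtColor(np.hstack(out),cv2.COLOR_RGB2BGR))
E
```

```text
side blue 228 [268.2 199.3] [[256.29998779296875, 195.60000610351562], [279.0, 192.8000030517578], [280.20001220703125, 202.8000030517578], [257.6000061035156, 205.6999969482422]]
side blue 1372 [190.9 227.8] [[171.10000610351562, 207.60000610351562], [201.0, 201.3000030517578], [210.6999969482422, 247.1999969482422], [180.6999969482422, 253.5]]
side brass 3404 [479.5 148.5] [[424.0, 128.89999389648438], [510.70001220703125, 112.19999694824219], [520.9000244140625, 165.6999969482422], [434.29998779296875, 182.3000030517578]]
side brass 327 [311.7 178.3] [[301.0, 167.0], [323.0, 167.0], [323.0, 188.0], [301.0, 188.0]]
top blue 176 [269.1 167.7] [[258.5, 170.5], [259.70001220703125, 161.8000030517578], [279.5, 164.60000610351562], [278.20001220703125, 173.3000030517578]]
top brass 272 [304.  184.8] [[290.3999938964844, 190.1999969482422], [299.3999938964844, 172.1999969482422], [317.79998779296875, 181.39999389648438], [308.79998779296875, 199.39999389648438]]
```

View pics/c0.png

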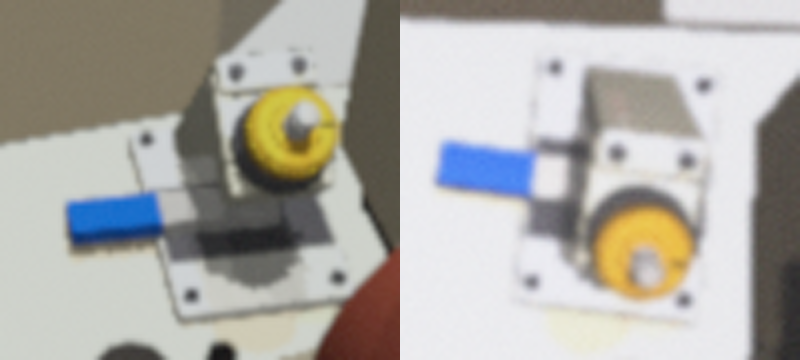

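The crops show the nut with the bright thread end at side crop (302,115) and top crop (646,268). The plate screws sit at the top-view crop corners and the blue grip is on the left.

Run:
```python
from h import *
np.set_printoptions(precision=4,suppress=True)
I={n:cv2.cvtColor(cv2.imread(f"pics/{n}0.png"),cv2.COLOR_BGR2RGB) for n in C}
T=lambda u,v:(250+(u-400)/4.444,130+v/4.444); S=lambda u,v:(240+u/4,145+v/4)
sc=[plane("top",T(*p),.012) for p in((555,67),(704,85),(684,300),(531,282))]
print("plate screws top",np.array(sc), np.mean(sc,0))
ss=[plane("side",S(*p),.012) for p in((147,139),(191,295),(337,277))];print("side",np.array(ss))
print("tri screws",tri(S(147,139),T(555,67)),tri(S(191,295),T(531,282)),tri(S(337,277),T(684,300)))
d=(sc[0]+sc[1]-sc[2]-sc[3]);yaw=np.arctan2(d[1],d[0]);d2=sc[0]+sc[3]-sc[1]-sc[2];print("yaw",yaw,np.arctan2(-d2[0],d2[1]))
cc={}
for n,bx in(("side",(295,160,330,195)),("top",(285,170,325,205))):
    m,_=blobs(I[n],(12,90,50),(38,255,255));m2=np.zeros_like(m);x,y,X,Y=bx;m2[y:Y,x:X]=m[y:Y,x:X]
    h=cv2.convexHull(np.argwhere(m2>0)[:,::-1].astype(np.float32));M=cv2.moments(h)
    cc[n]=(M["m10"]/M["m00"],M["m01"]/M["m00"]);print(n,cc[n],cv2.fitEllipse(h), M["m00"])
print("nut",tri(cc["side"],cc["top"]),plane("side",cc["side"],.141),plane("top",cc["top"],.141))
print("rod tip",tri(S(302,112),T(646,268)))
g={}
for n in C:
    for a,c,r in blobs(I[n],(100,100,40),(128,255,255),40)[1]:
        if 250<c[0]<285: g[n]=c
        elif c[0]<215: print(n,"tray",a,c,r); 
print("grip",tri(g["side"],g["top"]))
```

```text
plate screws top [[ 0.5679  0.0596  0.012 ]
 [ 0.5596 -0.0307  0.012 ]
 [ 0.428  -0.0182  0.012 ]
 [ 0.436   0.0723  0.012 ]] [0.4979 0.0207 0.012 ]
side [[ 0.5667  0.0635  0.012 ]
 [ 0.4357  0.0763  0.012 ]
 [ 0.4276 -0.0127  0.012 ]]
tri screws (array([0.5696, 0.0607, 0.0084]), [np.float64(0.001613678703419983), np.float64(0.0016136787034197215)]) (array([0.4371, 0.0737, 0.0093]), [np.float64(0.0018181823771875399), np.float64(0.0018181823771875921)]) (array([ 0.4294, -0.0166,  0.0086]), [np.float64(0.002435042131821758), np.float64(0.0024350421318220313)])
yaw -0.0950817112929078 -0.08991213171590379
side (312.2770459081836, 177.97884231536923) ((312.3295593261719, 177.9145965576172), (23.565950393676758, 24.08263397216797), 127.07490539550781) 417.5
top (304.1092358180966, 186.00515705578997) ((304.1493225097656, 185.99871826171875), (20.92009162902832, 22.413755416870117), 75.81250762939453) 355.5
nut (array([0.4352, 0.029 , 0.1362]), [np.float64(0.001597296094046978), np.float64(0.0015972960940471117)]) [0.4313 0.0328 0.141 ] [0.4337 0.0283 0.141 ]
rod tip (array([0.4203, 0.0311, 0.1656]), [np.float64(0.0017240747583652746), np.float64(0.0017240747583651204)])
side tray 1438 [190.9381 227.9492] ((190.98077392578125, 227.4038543701172), (48.24456787109375, 31.574697494506836), 78.69007110595703)
top tray 1396 [194.2564 178.2307] ((194.27452087402344, 178.1858367919922), (24.889530181884766, 56.64213943481445), 2.4895527362823486)
grip (array([0.5049, 0.1026, 0.0136]), [np.float64(0.0015024059161301221), np.float64(0.0015024059161301343)])
```

```bash
cat > to.py <<'E'
# print tool-frame error to a target: python3 to.py x y z  zx zy zz  [yx yy yz]
import sys;from h import *
np.set_printoptions(precision=4,suppress=True)
s=manip.state();a=np.array([float(v) for v in sys.argv[1:]])
Rt=rot(s["tool_rot"]);print("t",s["time"],"tcp",s["tool_pos"],"J",s["joint_pos"],"z",Rt.apply([0,0,1]),"y",Rt.apply([0,1,0]))
print("F",s["contact_force"],s["ft_torque"],"grip",s["gripper_width"],s["grasp_force"])
if len(a)>=3: print("d tool",Rt.inv().apply(a[:3]-s["tool_pos"]))
if len(a)>=6:
    z=a[3:6]/np.linalg.norm(a[3:6]);z0=Rt.apply([0,0,1]);c=np.cross(z0,z);n=np.linalg.norm(c)
    rv=c/max(n,1e-9)*np.arctan2(n,z0@z);print("rot to z, tool axes",Rt.inv().apply(rv))
    if len(a)>=9:
        y=a[6:];y=y-z*(y@z);y/=np.linalg.norm(y);M=R.from_matrix(np.column_stack([np.cross(y,z),y,z]))
        print("full rotvec tool",(Rt.inv()*M).as_rotvec())
E
for i in 1 2; do :; done
python3 shift.py '[1,0,0,-0.06,0,0,0,1,0,0,-0.06,0,0,0,1,0,0,-0.06,0,0,0,1,0,0,-0.06,0,0,0,1,0,0,-0.06,0,0,0]'
python3 shift.py '[1,0,0,-0.06,0,0,0,1,0,0,-0.06,0,0,0,1,0,0,-0.06,0,0,0,1,0,0,0,0,0,0]'
python3 to.py 0.36 0.04 0.71
```

```text
time: 0.72
tool_pos: [0.2064, -0.5895, 0.5327]
tool_rot: [-0.0, 0.986, 0.168, -0.0]
contact_force: [-0.1, -0.7, 0.2]
gripper_width: 1.002
grasp_force: 0.0
time: 1.23
tool_pos: [0.2063, -0.5888, 0.718]
tool_rot: [0.006, 0.986, 0.168, 0.0]
contact_force: [-0.2, 0.9, 0.2]
gripper_width: 0.998
grasp_force: 0.0
t 1.225 tcp [ 0.2063 -0.5888  0.718 ] J [-1.353   0.2491  0.5707  0.      2.3101 -0.119 ] z [ 0.0025 -0.0114 -0.9999] y [ 0.3304 -0.9438  0.0116]
F [-0.1675  0.8504  0.2473] [ 0.0081 -0.0553 -0.0177] grip 0.9981991505349337 0.0
d tool [ 0.3529 -0.5428  0.0012]
```

```bash
python3 shift.py '[1,0.032,-0.049,0,0,0,0,1,0.032,-0.049,0,0,0,0,1,0.032,-0.049,0,0,0,0,1,0.032,-0.049,0,0,0,0,1,0.032,-0.049,0,0,0,0]'
python3 shift.py '[1,0.032,-0.049,0,0,0,0,1,0.032,-0.049,0,0,0,0,1,0.032,-0.049,0,0,0,0,1,0.032,-0.049,0,0,0,0,1,0.032,-0.049,0,0,0,0]'
python3 shift.py '[1,0.032,-0.049,0,0,0,0,1,0,0,0,0,0,0]' | head -2
python3 to.py 0.36 0.04 0.71 .498 -.0464 -.866
```

```text
time: 1.85
tool_pos: [0.2768, -0.3041, 0.7094]
tool_rot: [-0.001, 0.986, 0.167, -0.0]
contact_force: [0.9, -0.3, -0.3]
gripper_width: 0.999
grasp_force: 0.0
time: 2.48
tool_pos: [0.3469, -0.0199, 0.7095]
tool_rot: [-0.0, 0.986, 0.167, -0.001]
contact_force: [2.0, -1.0, 1.3]
gripper_width: 0.998
grasp_force: 0.0
time: 2.72
tool_pos: [0.3611, 0.0388, 0.7093]
t 2.725 tcp [0.3611 0.0388 0.7093] J [-0.0991 -0.3614  1.1699  0.0005  2.3366  1.1255] z [-0.0035  0.0007 -1.    ] y [ 0.3397 -0.9405 -0.0019]
F [-0.7114 -0.5269  0.8133] [-0.1131 -0.0041  0.0148] grip 1.000748215079299 0.0
d tool [-0.0006 -0.0015 -0.0007]
rot to z, tool axes [-0.2247  0.4771  0.    ]
```

```bash
python3 shift.py '[1,0,0,0,-0.075,0.159,0,1,0,0,0,-0.075,0.159,0,1,0,0,0,-0.075,0.159,0,1,0,0,0,0,0,-0.18,1,0,0,0,0,0,-0.18]' | tail -1
for k in a; do python3 shift.py '[1,0,0,0,0,0,-0.18,1,0,0,0,0,0,-0.18,1,0,0,0,0,0,-0.18,1,0,0,0,0,0,-0.18,1,0,0,0,0,0,-0.18]' | tail -1; done
python3 shift.py '[1,0,0,0,0,0,-0.18,1,0,0,0,0,0,-0.18,1,0,0,0,0,0,-0.18,1,0,0,0,0,0,-0.18,1,0,0,0,0,0,-0.18]' | tail -1
python3 shift.py '[1,0,0,0,0,0,-0.18,1,0,0,0,0,0,-0.18,1,0,0,0,0,0,-0.18,1,0,0,0,0,0,-0.18,1,0,0,0,0,0,-0.18]' | tail -1
python3 shift.py '[1,0,0,0,0,0,-0.18,1,0,0,0,0,0,-0.18,1,0,0,0,0,0,-0.18,1,0,0,0,0,0,-0.18,1,0,0,0,0,0,0]' | tail -1
python3 to.py 0.394 0.034 0.208 .498 -.0464 -.866
```

```text
grasp_force: 0.0
grasp_force: 0.0
grasp_force: 0.0
grasp_force: 0.0
grasp_force: 0.0
t 5.85 tcp [0.3609 0.0342 0.71  ] J [-0.1147 -0.6843  1.4295  0.0042  1.8709 -2.6543] z [ 0.4988 -0.0535 -0.865 ] y [-0.7073  0.5517 -0.442 ]
F [ 0.3575 -0.7453 -0.4904] [0.0112 0.2363 0.0031] grip 0.9974047982257735 0.0
d tool [0.1028 0.1983 0.4508]
rot to z, tool axes [-0.0049 -0.0052  0.    ]
```

```bash
python3 shift.py '[1,0.0114,0.022,0.0501,0,0,0,1,0.0114,0.022,0.0501,0,0,0,1,0.0114,0.022,0.0501,0,0,0,1,0.0114,0.022,0.0501,0,0,0,1,0.0114,0.022,0.0501,0,0,0]' | head -2
python3 shift.py '[1,0.0114,0.022,0.0501,0,0,0,1,0.0114,0.022,0.0501,0,0,0,1,0.0114,0.022,0.0501,0,0,0,1,0.0114,0.022,0.0501,0,0,0,1,0,0,0,-0.005,-0.005,0]' | head -2
python3 to.py 0.394 0.034 0.208 .498 -.0464 -.866
python3 - <<'E'
from h import *
o=[]
for n,(x,y,w,h) in(("side",(240,120,110,99)),("top",(240,120,110,99))):
    im=grab_frame(n);cv2.imwrite(f"pics/{n}1.png",im[...,::-1]);o.append(cv2.resize(im[y:y+h,x:x+w],(400,360),interpolation=cv2.INTER_CUBIC))
cv2.imwrite("pics/c1.png",np.hstack(o)[...,::-1])
E
```

```text
time: 6.48
tool_pos: [0.3797, 0.0343, 0.4295]
time: 7.1
tool_pos: [0.399, 0.0361, 0.201]
t 7.1 tcp [0.399  0.0361 0.201 ] J [-0.0972 -0.9993  2.4518  0.0016  1.1837 -2.642 ] z [ 0.482  -0.0455 -0.875 ] y [-0.7179  0.5519 -0.4243]
F [-0.0259  0.2025  0.3225] [-0.0143  0.2574  0.0055] grip 0.9985945513192716 0.0
d tool [ 0.0026 -0.0005 -0.0084]
rot to z, tool axes [ 0.0157 -0.0094  0.    ]
```

View pics/c1.png

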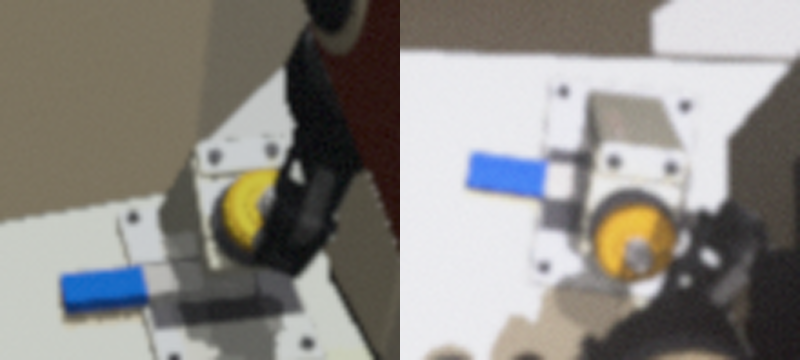

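Side crop: the finger (dark, about (310,200)) is right of the nut at (245,205). Top crop: the nut is clear at (635,240), with the thread tip at (637,250). Joint 2 is near its limit, so I need to move on along the axis. I'll refine the axis first.

```bash
python3 - <<'E'
from h import *
np.set_printoptions(precision=4,suppress=True)
for s,t in(((315.5,173),(305.4,190.3)),((313.7,175),(305.2,188.8))):
    print("tip@.173",plane("side",s,.171),plane("top",t,.171),tri(s,t))
s=manip.state();Rt=rot(s["tool_rot"]);p=s["tool_pos"]
ax=np.array([-.498,.0464,.866]);mid=np.array([.4325,.0305,.141])
for nm,X in(("mid",mid),("tip",mid+.037*ax),("tcp",p),("f+",p+Rt.apply([0,.045,-.013])),("f-",p+Rt.apply([0,-.045,-.013]))):
    print(nm,X,[proj(n,X).round(1) for n in C])
# fit nut circle ellipse again on the new top picture
im=cv2.imread("pics/top1.png")[...,::-1].copy();m,_=blobs(im,(12,90,50),(38,255,255));m2=np.zeros_like(m);m2[165:205,285:330]=m[165:205,285:330]
h=cv2.convexHull(np.argwhere(m2>0)[:,::-1].astype(np.float32));print(cv2.fitEllipse(h))
E
python3 to.py 0.4113 0.0325 0.1774 .498 -.0464 -.866
```

```text
tip@.173 [0.4157 0.0354 0.171 ] [0.4187 0.0302 0.171 ] (array([0.4203, 0.031 , 0.1655]), [np.float64(0.001765853564376096), np.float64(0.001765853564376056)])
tip@.173 [0.411 0.041 0.171] [0.422  0.0307 0.171 ] (array([0.426 , 0.0304, 0.1542]), [np.float64(0.0026499100546459073), np.float64(0.002649910054645588)])
mid [0.4325 0.0305 0.141 ] [array([313.1, 177.4]), array([303.1, 186.5])]
tip [0.4141 0.0322 0.173 ] [array([317.3, 172.6]), array([304.6, 192.2])]
tcp [0.4029 0.0356 0.2121] [array([320.3, 162.3]), array([306.1, 194.4])]
f+ [0.3645 0.061  0.2037] [array([314.6, 181. ]), array([293.1, 213. ])]
f- [0.4284 0.0114 0.243 ] [array([329.3, 140. ]), array([320.7, 179.7])]
((304.00592041015625, 186.01632690429688), (20.80755043029785, 22.769359588623047), 77.71748352050781)
t 7.2 tcp [0.4029 0.0356 0.2121] J [-0.0973 -1.0009  2.4383  0.0013  1.1823 -2.6424] z [ 0.4963 -0.0472 -0.8668] y [-0.711   0.5508 -0.4371]
F [ 0.5099 -0.131   1.3314] [0.0116 0.2299 0.0106] grip 1.0024720337208586 0.0
d tool [0.0067 0.0075 0.0344]
rot to z, tool axes [ 0.0011 -0.0017 -0.    ]
```

```bash
python3 shift.py '[1,0.0027,0.003,0.0177,0,0,0,1,0.0027,0.003,0.0177,0,0,0,1,0,0,0,0,0,0]' | head -2
python3 to.py 0.4131 0.0324 0.1774 .498 -.0464 -.866
```

```text
time: 7.58
tool_pos: [0.4143, 0.0328, 0.1794]
t 7.575 tcp [0.4143 0.0328 0.1794] J [-0.1034 -0.9417  2.4664  0.0049  1.093  -2.6505] z [ 0.498  -0.0473 -0.8659] y [-0.7107  0.5499 -0.4388]
F [-0.1761  0.3707 -0.2859] [ 0.044   0.2362 -0.0212] grip 0.998721427415992 0.0
d tool [0.0014 0.0015 0.0011]
rot to z, tool axes [-0.0005 -0.0007 -0.    ]
```

```bash
python3 shift.py '[1,0.0007,0.0007,0.02,0,0,0,1,0.0007,0.0008,0.02,0,0,0,1,0,0,0.014,0,0,0,1,0,0,0,0,0,0]'
python3 - <<'E'
from h import *
o=[]
for n,(x,y,w,h) in(("side",(280,140,70,63)),("top",(270,150,70,63))):
    im=grab_frame(n);cv2.imwrite(f"pics/{n}2.png",im[...,::-1]);o.append(cv2.resize(im[y:y+h,x:x+w],(400,360),interpolation=cv2.INTER_CUBIC))
cv2.imwrite("pics/c2.png",np.hstack(o)[...,::-1])
E
python3 to.py 0.4395 0.0299 0.1315 .498 -.0464 -.866
```

```text
time: 8.07
tool_pos: [0.4392, 0.0302, 0.1305]
tool_rot: [0.216, -0.453, 0.853, -0.142]
contact_force: [0.6, -0.5, 0.4]
gripper_width: 1.004
grasp_force: 0.0
t 8.175 tcp [0.4393 0.0302 0.131 ] J [-0.1038 -0.7808  2.4714  0.0061  0.9272 -2.6532] z [ 0.498  -0.0469 -0.8659] y [-0.7113  0.5491 -0.4388]
F [-0.1561 -0.1194  0.3269] [ 0.0523  0.2518 -0.0324] grip 0.9990026317803997 0.0
d tool [ 0.     -0.0006 -0.0003]
rot to z, tool axes [-0.0003 -0.0004 -0.    ]
```

View pics/c2.png

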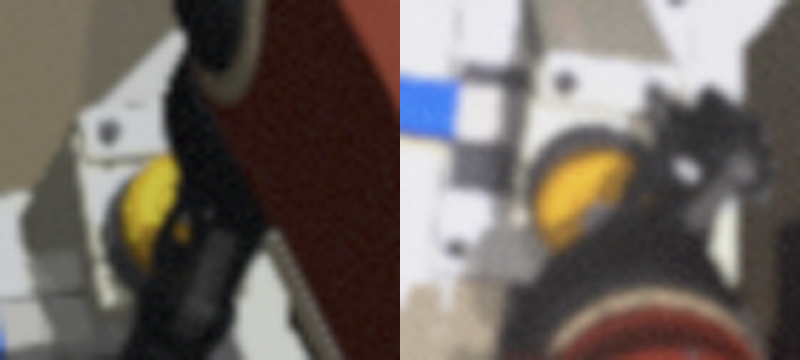

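The fingers straddle the brass nut (side crop (150,215), top crop (590,190)), with one on each side. I'll close on it.

```bash
python3 shift.py '[0,0,0,0,0,0,0,0,0,0,0,0,0,0,0,0,0,0,0,0,0,0,0,0,0,0,0,0]' 
python3 to.py 0.4395 0.0299 0.1315 .498 -.0464 -.866
```

```text
time: 8.68
tool_pos: [0.4391, 0.0297, 0.1303]
tool_rot: [0.216, -0.453, 0.853, -0.143]
contact_force: [-3.5, -2.5, 4.7]
gripper_width: 0.563
grasp_force: 61.0
t 8.675 tcp [0.4391 0.0297 0.1303] J [-0.1041 -0.781   2.4726  0.0044  0.926  -2.6532] z [ 0.498  -0.0485 -0.8658] y [-0.7112  0.5484 -0.4398]
F [-3.5108 -2.5365  4.7145] [-0.4021  0.1546 -0.3603] grip 0.5633723132301597 60.97041964530945
d tool [-0.0007 -0.0007 -0.0008]
rot to z, tool axes [-0.0013 -0.0017 -0.    ]
```

```bash
python3 shift.py '[0,0,0,0.0002,0,0,0.18,0,0,0,0.0002,0,0,0.18,0,0,0,0.0002,0,0,0.18,0,0,0,0.0002,0,0,0.18]' 
python3 to.py 0.4395 0.0299 0.1315 .498 -.0464 -.866
```

```text
time: 9.18
tool_pos: [0.4393, 0.03, 0.1294]
tool_rot: [0.252, -0.121, 0.958, -0.057]
contact_force: [-3.5, -1.0, 6.1]
gripper_width: 0.567
grasp_force: 60.9
t 9.175 tcp [0.4393 0.03   0.1294] J [-0.1038 -0.7781  2.4726  0.0053  0.9239 -1.9276] z [ 0.4974 -0.0476 -0.8662] y [-0.2031  0.9643 -0.1696]
F [-3.4522 -1.025   6.0865] [-0.2668  0.2823 -0.0756] grip 0.5666908999499942 60.921231508255005
d tool [-0.0012 -0.0005 -0.0017]
rot to z, tool axes [-0.001  -0.0009 -0.    ]
```

```bash
python3 shift.py '[0,0,0,0.0002,0,0,0.18,0,0,0,0.0002,0,0,0.18,0,0,0,0.0002,0,0,0.18,0,0,0,0.0002,0,0,0.18,0,0,0,0.0002,0,0,0.18]' |sed -n 4,4p
python3 shift.py '[0,0,0,0.0002,0,0,0.18,0,0,0,0.0002,0,0,0.18,0,0,0,0.0002,0,0,0.18]' |sed -n 4,4p
python3 to.py 0.4395 0.0299 0.1315 .498 -.0464 -.866
python3 - <<'E'
from h import *
o=[]
for n,(x,y,w,h) in(("side",(280,140,70,63)),("top",(270,150,70,63))):
    im=grab_frame(n);cv2.imwrite(f"pics/{n}3.png",im[...,::-1]);o.append(cv2.resize(im[y:y+h,x:x+w],(400,360),interpolation=cv2.INTER_CUBIC))
cv2.imwrite("pics/c3.png",np.hstack(o)[...,::-1])
E
```

```text
contact_force: [0.3, 2.4, 3.7]
contact_force: [3.1, 3.3, 1.9]
t 10.175 tcp [0.4404 0.0308 0.128 ] J [-0.1031 -0.7722  2.4724  0.0079  0.9169 -0.4877] z [ 0.4988 -0.0453 -0.8655] y [0.8088 0.3831 0.4461]
F [3.142  3.259  1.9073] [ 0.3586 -0.2227  0.3277] grip 0.5680455374354224 61.58031105995178
d tool [-0.0013  0.0005 -0.0035]
rot to z, tool axes [ 0.0013 -0.0007 -0.    ]
```

View pics/c3.png

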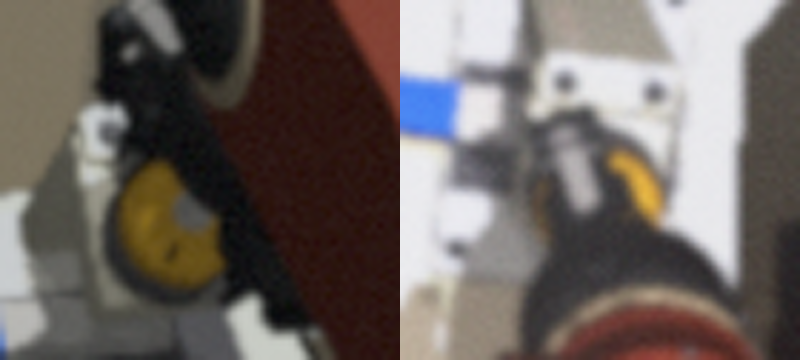

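The side crop shows the index mark at (172,248) and the nut turning with the gripper. I'll continue.

```bash
python3 shift.py '[0,0,0,0.0003,0,0,0.18,0,0,0,0.0003,0,0,0.18,0,0,0,0.0003,0,0,0.18,0,0,0,0.0003,0,0,0.18]' |sed -n 4,4p
python3 to.py 0.4395 0.0299 0.1315 .498 -.0464 -.866
python3 shift.py '[0,0,0,0.0003,0,0,0.18,0,0,0,0.0003,0,0,0.18]' |sed -n 4,4p
python3 to.py 0.4395 0.0299 0.1315 .498 -.0464 -.866
```

```text
contact_force: [2.8, 4.7, 4.8]
t 10.775 tcp [0.4414 0.0307 0.1274] J [-0.1031 -0.768   2.4714  0.0081  0.9129  0.2287] z [ 0.4995 -0.0452 -0.8651] y [ 0.8141 -0.317   0.4866]
F [2.7578 4.7186 4.7789] [ 0.6453 -0.3478  0.4452] grip 0.566372008859562 61.5844988822937
d tool [-0.0009  0.0007 -0.0044]
rot to z, tool axes [ 0.0013 -0.0017 -0.    ]
contact_force: [1.9, 3.6, 5.5]
t 11.025 tcp [0.4418 0.0306 0.1271] J [-0.1031 -0.766   2.471   0.0078  0.9109  0.5887] z [ 0.4998 -0.0455 -0.865 ] y [ 0.6574 -0.6303  0.413 ]
F [1.937  3.5898 5.5063] [ 0.5878 -0.3658  0.457 ] grip 0.5619945963350608 61.691282987594604
d tool [-0.0006  0.0008 -0.0049]
rot to z, tool axes [ 0.001 -0.002  0.   ]
```

```bash
cat > ax.py <<'E'
from h import *
s=manip.state();z=rot(s["tool_rot"]).apply([0,0,1]);print("t",s["time"],"tcp",s["tool_pos"].round(4),"j6",s["joint_pos"][5].round(4),"Taxis",(s["ft_torque"]@-z).round(3),"Fax",(s["contact_force"]@-z).round(2),"eff6",s["joint_efforts"][5].round(3),"F",s["contact_force"].round(1))
E
python3 ax.py
python3 shift.py '[0,0,0,0.0002,0,0,0.18,0,0,0,0.0002,0,0,0.18]' >/dev/null; python3 ax.py
python3 shift.py '[0,0,0,0.0002,0,0,0.18,0,0,0,0.0002,0,0,0.18]' >/dev/null; python3 ax.py
```

```text
t 11.025 tcp [0.4418 0.0306 0.1271] j6 0.5887 Taxis 0.085 Fax 3.96 eff6 -1.098 F [1.9 3.6 5.5]
t 11.275 tcp [0.4422 0.0304 0.1268] j6 0.9488 Taxis 0.094 Fax 1.26 eff6 -1.096 F [4.4 3.2 3.8]
t 11.525 tcp [0.4424 0.0302 0.1265] j6 1.3087 Taxis 0.118 Fax 0.6 eff6 -1.073 F [5.8 1.3 4. ]
```

```bash
python3 shift.py '[0,0,0,0.0002,0,0,0.12,0,0,0,0.0003,0,0,0.12]' >/dev/null; python3 ax.py
python3 shift.py '[0,0,0,0.0003,0,0,0.12,0,0,0,0.0003,0,0,0.12]' >/dev/null; python3 ax.py
```

```text
t 11.775 tcp [0.4426 0.03   0.1263] j6 1.5462 Taxis 0.381 Fax 5.04 eff6 -0.434 F [0.5 1.1 6.1]
t 12.025 tcp [0.4427 0.0298 0.1262] j6 1.7853 Taxis 0.74 Fax 12.47 eff6 -0.066 F [-6.1  0.8 10.9]
```

```bash
python3 shift.py '[0,0,0,0.0001,0,0,0.1]' >/dev/null; python3 ax.py
python3 shift.py '[0,0,0,0,0,0,0.1]' >/dev/null; python3 ax.py
python3 shift.py '[0,0,0,0,0,0,0.1]' >/dev/null; python3 ax.py
python3 - <<'E'
from h import *
o=[]
for n,(x,y,w,h) in(("side",(280,140,70,63)),("top",(270,150,70,63))):
    im=grab_frame(n);cv2.imwrite(f"pics/{n}4.png",im[...,::-1]);o.append(cv2.resize(im[y:y+h,x:x+w],(400,360),interpolation=cv2.INTER_CUBIC))
cv2.imwrite("pics/c4.png",np.hstack(o)[...,::-1])
E
```

```text
t 12.15 tcp [0.4427 0.0298 0.1261] j6 1.8843 Taxis 0.869 Fax 12.24 eff6 0.257 F [-5.8  1.7 10.7]
t 12.275 tcp [0.4427 0.0297 0.126 ] j6 1.9837 Taxis 1.079 Fax 11.3 eff6 0.397 F [-4.6  0.9 10.4]
t 12.4 tcp [0.4427 0.0296 0.126 ] j6 2.0822 Taxis 2.184 Fax 10.4 eff6 1.603 F [-4.2  1.1  9.5]
```

View pics/c4.png

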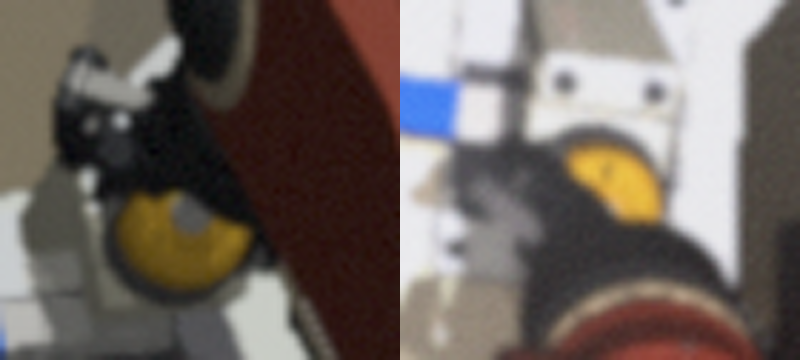

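The torque jumped to 2.2 N m about 0.77 rad after it began to rise, so the nut is at its hard stop. I'll hold, release and back off.

```bash
python3 shift.py '[0,0,0,0,0,0,0,0,0,0,0,0,0,0]' |tail -1; python3 ax.py
python3 shift.py '[1,0,0,0,0,0,0,1,0,0,0,0,0,0,1,0,0,0,0,0,0,1,0,0,0,0,0,0]' |tail -2; python3 ax.py
```

```text
grasp_force: 65.7
t 12.75 tcp [0.4422 0.03   0.1257] j6 2.0814 Taxis 0.659 Fax 14.61 eff6 0.631 F [-7.9  0.7 12.3]
gripper_width: 1.003
grasp_force: 0.0
t 13.25 tcp [0.4408 0.03   0.1221] j6 2.0861 Taxis -0.005 Fax -0.31 eff6 -0.003 F [ 0.4  1.4 -0.2]
```

```bash
python3 shift.py '[1,0,0,-0.02,0,0,0,1,0,0,-0.025,0,0,0,1,0,0,-0.025,0,0,0,1,0,0,0,0,0,0]' |tail -4; python3 ax.py
python3 - <<'E'
from h import *
np.set_printoptions(precision=4,suppress=True)
ti={"side":[],"top":[]}
for n in C:
    im=cv2.imread(f"pics/{n}0.png")[...,::-1].copy()
    for a,c,r in blobs(im,(100,100,40),(128,255,255),40)[1]:
        if c[0]<285:
            z=.026 if c[0]>250 else .004
            bp=np.array([plane(n,p,z) for p in cv2.boxPoints(r)]);e=[bp[1]-bp[0],bp[2]-bp[1]];L=max(e,key=np.linalg.norm);print(n,"gauge" if z>.02 else "tray","centre",bp.mean(0),"len",[np.linalg.norm(v) for v in e],"yaw",np.arctan2(L[1],L[0]));print(bp[:,:2].tolist())
E
```

```text
tool_rot: [-0.056, 0.919, -0.295, 0.254]
contact_force: [0.5, -0.1, 0.4]
gripper_width: 1.0
grasp_force: 0.0
t 13.75 tcp [0.4073 0.0333 0.1858] j6 2.0864 Taxis -0.006 Fax 0.11 eff6 -0.001 F [ 0.5 -0.1  0.4]
side gauge centre [0.4948 0.1074 0.026 ] len [np.float64(0.056887011327544784), np.float64(0.03533582033956614)] yaw -1.656854370254618
[[0.5144510632767855, 0.1323241001415241], [0.5095615189193111, 0.075647611067513], [0.4750343661062013, 0.08316398770058958], [0.480057541302243, 0.1384128061644693]]
side tray centre [0.4757 0.3006 0.004 ] len [np.float64(0.07640008706063599), np.float64(0.14594586720409067)] yaw 3.1171264995694554
[[0.547196926456255, 0.33885595899499643], [0.549034041615812, 0.2624779627476263], [0.40313185329764223, 0.26604834058804877], [0.4035258468063083, 0.3350666016035573]]
top tray centre [0.4725 0.298  0.004 ] len [np.float64(0.15285428841403098), np.float64(0.06665596279335911)] yaw 0.017822494011909364
[[0.3965066237203413, 0.32953866491854034], [0.5493366363600736, 0.33226276533868637], [0.5485306790982869, 0.26561167525906465], [0.3955650094827376, 0.264694767023849]]
top gauge centre [0.5013 0.1023 0.026 ] len [np.float64(0.025535188262420273), np.float64(0.053537313047790275)] yaw -1.6590628043500704
[[0.4909228649611436, 0.13001345558334212], [0.51635402692399, 0.12771088293156307], [0.5116346105975605, 0.07438198834415459], [0.48622232926866116, 0.07693432973134734]]
```

```bash
python3 to.py .501 .1135 .14 0 0 -1
```

```text
t 13.75 tcp [0.4073 0.0333 0.1858] J [-0.1049 -0.98    2.4728  0.0061  1.1235  2.0864] z [ 0.4993 -0.0471 -0.8651] y [-0.5148 -0.8193 -0.2525]
F [ 0.4789 -0.127   0.4133] [-0.0265  0.1835 -0.0323] grip 0.9996822886513899 0.0
d tool [-0.0004 -0.1024  0.0827]
rot to z, tool axes [-0.2645 -0.4539  0.    ]
```

```bash
python3 shift.py '[1,0,0,-0.01,-0.088,-0.151,0,1,0,0,-0.02,-0.088,-0.151,0,1,0,0,-0.03,-0.088,-0.151,0,1,0,0,-0.03,0,0,-0.18,1,0,0,0,0,0,-0.18]' |head -2
python3 shift.py '[1,0,0,0,0,0,-0.18,1,0,0,0,0,0,-0.18,1,0,0,0,0,0,-0.18,1,0,0,0,0,0,-0.18,1,0,0,0,0,0,-0.18]' |head -2
python3 to.py .501 .1135 .14 0 0 -1 .996 -.087 0
```

```text
time: 14.38
tool_pos: [0.3916, 0.0347, 0.2714]
time: 15.0
tool_pos: [0.3899, 0.0348, 0.2684]
t 15.0 tcp [0.3899 0.0348 0.2684] J [-0.1017 -0.5673  2.063   0.0001  1.6527  0.825 ] z [-0.0068  0.0008 -1.    ] y [ 0.6005 -0.7996 -0.0047]
F [-0.1008 -0.5719 -0.1901] [-0.0753  0.0252 -0.0316] grip 1.0000416619973913 0.0
d tool [0.1367 0.0044 0.1278]
rot to z, tool axes [-0.0047  0.0049 -0.    ]
full rotvec tool [-0.0065  0.0027 -0.8395]
```

```bash
python3 -c "
from h import *
print(plane('top',(275,222),.061),plane('top',(254,226),.079))"
python3 shift.py '[1,0,0,0,0,0,-0.168,1,0,0,0,0,0,-0.168,1,0,0,0,0,0,-0.168,1,0,0,0,0,0,-0.168,1,0,0,0,0,0,-0.168]' |head -2
python3 shift.py '[1,0.029,0.034,0,0,0,0,1,0.029,0.035,0,0,0,0,1,0.03,0.035,0,-0.005,0.005,0,1,0,0,0.05,0,0,0]' |head -2
python3 to.py .501 .1135 .14 0 0 -1 .996 -.087 0
```

```text
[0.35683757 0.08677222 0.061     ] [0.34434073 0.13836933 0.079     ]
time: 15.62
tool_pos: [0.3899, 0.0348, 0.2685]
time: 16.12
tool_pos: [0.5059, 0.1147, 0.2216]
t 16.125 tcp [0.5059 0.1147 0.2216] J [ 0.0766 -0.2053  1.8731  0.0053  1.4653  0.1666] z [ 0.0081  0.0059 -1.    ] y [ 0.9959 -0.0905  0.0075]
F [ 0.1376 -0.494  -0.1872] [-0.0406 -0.0336 -0.0599] grip 1.0021940870577817 0.0
d tool [-0.0022 -0.0054  0.0816]
rot to z, tool axes [ 0.0075 -0.0066  0.    ]
full rotvec tool [ 0.0075 -0.0066 -0.0035]
```

```bash
python3 shift.py '[1,-0.001,-0.003,0.05,0.004,-0.004,0,1,-0.001,-0.002,0.05,0,0,0,1,0,0,0.05,0,0,0,1,0,0,0,0,0,0]' |head -2
python3 to.py .501 .1135 .008 0 0 -1 .996 -.087 0
```

```text
time: 16.62
tool_pos: [0.4913, 0.1116, 0.0636]
t 16.625 tcp [0.4913 0.1116 0.0636] J [ 0.0747 -0.0585  2.0196  0.0018  1.1961  0.1666] z [-0.0157  0.0005 -0.9999] y [ 0.9956 -0.0924 -0.0157]
F [-0.7364  0.4572  0.1948] [ 0.0245  0.0165 -0.016 ] grip 0.9976762655348752 0.0
d tool [0.0028 0.0103 0.0555]
rot to z, tool axes [-0.0157  0.001  -0.    ]
full rotvec tool [-0.0157  0.0009 -0.0054]
```

```bash
python3 shift.py '[1,0,0,0,0,0,0,1,0,0,0,0,0,0]' |head -2
python3 to.py .501 .1135 .008 0 0 -1 .996 -.087 0
```

```text
time: 16.88
tool_pos: [0.4983, 0.1122, 0.0727]
t 16.875 tcp [0.4983 0.1122 0.0727] J [ 0.0747 -0.0667  2.0102  0.0019  1.1961  0.1667] z [ 0.0017  0.0019 -1.    ] y [ 0.9957 -0.0925  0.0016]
F [-0.5778 -0.146   0.1045] [ 0.003  -0.011  -0.0073] grip 0.9997060694543932 0.0
d tool [0.0014 0.0025 0.0647]
rot to z, tool axes [ 0.0016 -0.002  -0.    ]
full rotvec tool [ 0.0016 -0.002  -0.0055]
```

```bash
python3 shift.py '[1,0.0014,0.0025,0.02,0,0,0,1,0,0,0.02,0,0,0,1,0,0,0.015,0,0,0,1,0,0,0.009,0,0,0,1,0,0,0,0,0,0]' |head -4
python3 to.py .501 .1135 .008 0 0 -1 .996 -.087 0
python3 shift.py '[0,0,0,0,0,0,0,0,0,0,0,0,0,0,0,0,0,0,0,0,0,0,0,0,0,0,0,0,0,0,0,0,0,0,0]'
python3 to.py .501 .1135 .008
```

```text
time: 17.5
tool_pos: [0.4984, 0.1133, 0.0058]
tool_rot: [-0.002, 0.739, 0.674, -0.001]
contact_force: [0.9, 0.5, -0.3]
t 17.5 tcp [0.4984 0.1133 0.0058] J [0.0768 0.0446 2.0308 0.0019 1.0696 0.1686] z [-0.0036  0.0014 -1.    ] y [ 0.9957 -0.0925 -0.0037]
F [ 0.9049  0.5303 -0.258 ] [-0.0121  0.0108 -0.0639] grip 0.9984816419516762 0.0
d tool [ 0.0005  0.0025 -0.0022]
rot to z, tool axes [-0.0037 -0.0011  0.    ]
full rotvec tool [-0.0037 -0.0011 -0.0055]
time: 18.12
tool_pos: [0.4992, 0.1134, 0.0065]
tool_rot: [-0.001, 0.739, 0.674, 0.0]
contact_force: [-0.1, 0.5, 1.4]
gripper_width: 0.284
grasp_force: 59.7
t 18.125 tcp [0.4992 0.1134 0.0065] J [0.0769 0.0439 2.0301 0.0021 1.069  0.1685] z [-0.0016  0.0018 -1.    ] y [ 0.9957 -0.0925 -0.0017]
F [-0.0602  0.468   1.3618] [ 0.0907 -0.1826  0.033 ] grip 0.2843025441059305 59.69147264957428
d tool [ 0.0002  0.0018 -0.0015]
```

```bash
python3 shift.py '[0,0.01,0,0,0,0,0,0,0.02,0,0,0,0,0,0,0.02,0,0,0,0,0,0,0.025,0,0,0,0,0,0,0.025,0,0,0,0,0]'
python3 shift.py '[0,0.02,0,-0.005,0,0,0,0,0.01,0,-0.02,0,0,0,0,0,0,-0.03,0,0,0,0,0,0,-0.03,0,0,0,0,0,0,0,0,0,0]'
python3 - <<'E'
from h import *
o=[]
for n,(x,y,w,h) in(("side",(150,130,200,180)),("top",(160,110,180,162))):
    im=grab_frame(n);cv2.imwrite(f"pics/{n}5.png",im[...,::-1]);o.append(cv2.resize(im[y:y+h,x:x+w],(400,360),interpolation=cv2.INTER_CUBIC))
cv2.imwrite("pics/c5.png",np.hstack(o)[...,::-1])
E
python3 to.py .501 .1135 .008
```

```text
time: 18.75
tool_pos: [0.5067, 0.2145, 0.005]
tool_rot: [-0.002, 0.739, 0.674, -0.001]
contact_force: [0.7, -0.3, -3.3]
gripper_width: 0.286
grasp_force: 59.1
time: 19.38
tool_pos: [0.5126, 0.244, 0.0938]
tool_rot: [-0.001, 0.739, 0.674, 0.002]
contact_force: [0.1, -0.4, -3.3]
gripper_width: 0.289
grasp_force: 59.2
t 19.475 tcp [0.5101 0.2428 0.0901] J [0.3113 0.0431 1.8691 0.0028 1.2331 0.4028] z [-0.0044  0.0013 -1.    ] y [ 0.9957 -0.0923 -0.0045]
F [-1.5085 -0.9286 -3.5665] [0.1264 0.0438 0.0785] grip 0.2861074572378247 59.167640805244446
d tool [-0.1297  0.0032  0.082 ]
```

View pics/c5.png

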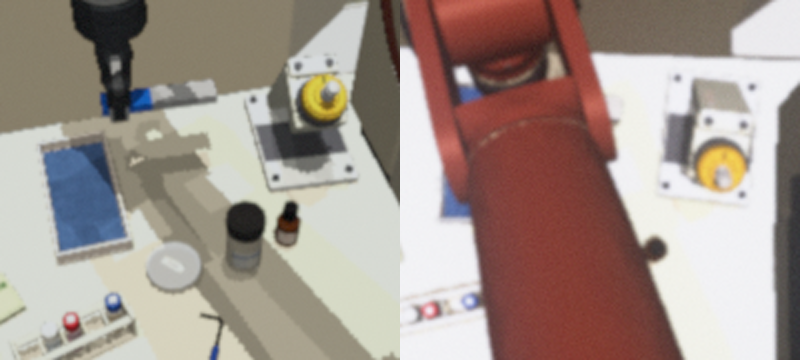

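The gauge is drawn out and hangs level (side crop: blue end (102,103), bright end (217,92)). The brass nut sits on the black nut and the bystanders are untouched.

```bash
python3 - <<'E'
from h import *
np.set_printoptions(precision=4,suppress=True)
print("gauge ends",plane("side",(201,181.5),.103),plane("side",(258.5,176),.103))
q=np.array([plane("side",p,.02) for p in((170,203.5),(201.5,196.5),(215.5,253.5),(179,259))]);print(q,q.mean(0))
E
python3 shift.py '[0,0,0,0,0,0,0.185,0,0,0,0,0,0,0.185,0,0,0,0,0,0,0.185,0,0,0,0,0,0,0.185,0,0,0,0,0,0,0.185]' |tail -2
python3 shift.py '[0,0,0,0,0,0,0.185,0,0,0,0,0,0,0.185,0,0,0,0,0,0,0.183,0,0,0,0,0,0,0,0,0,0,0,0,0,0]' |tail -2
python3 to.py .52 .299 .09 0 0 -1 0 -1 0
```

```text
gauge ends [0.5162 0.2616 0.103 ] [0.5021 0.1319 0.103 ]
[[0.5438 0.3389 0.02  ]
 [0.5481 0.2619 0.02  ]
 [0.3751 0.2608 0.02  ]
 [0.3803 0.3389 0.02  ]] [0.4618 0.3001 0.02  ]
gripper_width: 0.288
grasp_force: 59.2
gripper_width: 0.292
grasp_force: 59.1
t 20.725 tcp [0.51   0.2424 0.0898] J [0.3107 0.0436 1.8693 0.0024 1.2334 1.878 ] z [-0.0052  0.0007 -1.    ] y [ 0.0027 -1.     -0.0007]
F [ 0.3467 -0.2737 -2.885 ] [-0.0009 -0.1272  0.0523] grip 0.29197149607525713 59.086952805519104
d tool [ 0.0101 -0.0566 -0.0003]
rot to z, tool axes [-0.0007  0.0052  0.    ]
full rotvec tool [-0.0007  0.0052  0.0027]
```

```bash
python3 shift.py '[0,0,-0.02,0,0,0.003,0,0,0.001,-0.02,0,0,0,0,0,0.001,-0.0165,0.02,0,0,0,0,0,0,0.02,0,0,0,0,0,0,0,0,0,0]' |tail -2
python3 shift.py '[0,0,0,0,0,0,0,0,0,0,0,0,0,0]' |tail -2
python3 to.py .512 .2995 .006 0 0 -1 0 -1 0
```

```text
gripper_width: 0.289
grasp_force: 59.2
gripper_width: 0.287
grasp_force: 59.2
t 21.6 tcp [0.5135 0.2991 0.0522] J [0.4016 0.1547 1.8197 0.0015 1.1649 1.9722] z [ 0.0015  0.0021 -1.    ] y [-0.0003 -1.     -0.0021]
F [ 1.2672  0.4098 -2.8498] [ 0.0329 -0.15    0.0041] grip 0.28737150849651144 59.23932909965515
d tool [-0.0016 -0.0003  0.0462]
rot to z, tool axes [-0.0021 -0.0015  0.    ]
full rotvec tool [-0.0021 -0.0015 -0.0004]
```

```bash
python3 shift.py '[0,-0.0015,0,0.015,0,0,0,0,0,0,0.015,0,0,0,0,0,0,0.01,0,0,0,0,0,0,0.006,0,0,0,0,0,0,0,0,0,0]'
python3 to.py .512 .2995 .005
python3 - <<'E'
from h import *
im=grab_frame("side");cv2.imwrite("pics/side6.png",im[...,::-1]);cv2.imwrite("pics/c6.png",cv2.resize(im[150:270,130:290],(640,480),interpolation=cv2.INTER_CUBIC)[...,::-1])
E
```

```text
time: 22.22
tool_pos: [0.5114, 0.2993, 0.0049]
tool_rot: [-0.001, 1.0, 0.0, -0.0]
contact_force: [-0.7, -0.3, -3.1]
gripper_width: 0.29
grasp_force: 59.2
t 22.225 tcp [0.5114 0.2993 0.0049] J [0.4033 0.2204 1.8367 0.0016 1.0841 1.9732] z [-0.0002  0.0014 -1.    ] y [ 0.0002 -1.     -0.0014]
F [-0.6798 -0.3257 -3.0815] [-0.0664 -0.1416 -0.01  ] grip 0.29029298676083315 59.24423575401306
d tool [ 0.0006 -0.0002 -0.0001]
```

View pics/c6.png

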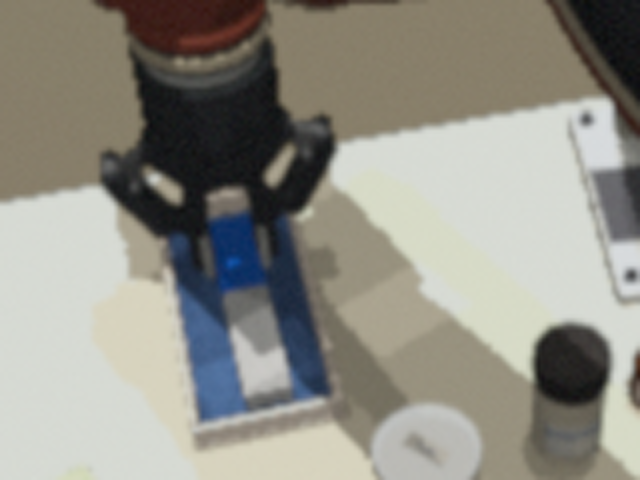

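The gauge is inside the tray, centred between the walls: blue end at crop (235,215), bright end at (268,400). I'll lower it slightly and release with a small opening.

```bash
python3 shift.py '[0,0,0,0.002,0,0,0,0.4,0,0,0,0,0,0,0.4,0,0,0,0,0,0,0.4,0,0,0,0,0,0]'
python3 shift.py '[0.4,0,0,-0.01,0,0,0,0.4,0,0,-0.02,0,0,0,0.4,0,0,-0.04,0,0,0,0.4,0,0,-0.06,0,0,0,0.4,0,0,-0.06,0,0,0]'
python3 shift.py '[0.4,-0.03,0,-0.05,0,0,0,0.4,0,0,0,0,0,0,0.4,0,0,0,0,0,0,0.4,0,0,0,0,0,0]'
python3 - <<'E'
from h import *
o=[]
for n,(x,y,w,h) in(("side",(150,130,200,180)),("top",(160,110,180,162))):
    im=grab_frame(n);cv2.imwrite(f"pics/{n}7.png",im[...,::-1]);o.append(cv2.resize(im[y:y+h,x:x+w],(400,360),interpolation=cv2.INTER_CUBIC))
cv2.imwrite("pics/c7.png",np.hstack(o)[...,::-1])
E
```

```text
time: 22.78
tool_pos: [0.5115, 0.2993, 0.0034]
tool_rot: [-0.001, 1.0, 0.0, 0.0]
contact_force: [-0.9, 0.1, -0.2]
gripper_width: 0.404
grasp_force: 0.0
time: 23.4
tool_pos: [0.5112, 0.299, 0.1967]
tool_rot: [-0.001, 1.0, 0.0, 0.001]
contact_force: [0.3, 0.1, 0.2]
gripper_width: 0.402
grasp_force: 0.0
time: 23.9
tool_pos: [0.4807, 0.2984, 0.2415]
tool_rot: [-0.0, 1.0, -0.0, -0.001]
contact_force: [0.2, 0.3, -0.6]
gripper_width: 0.402
grasp_force: 0.0
```

View pics/c7.png

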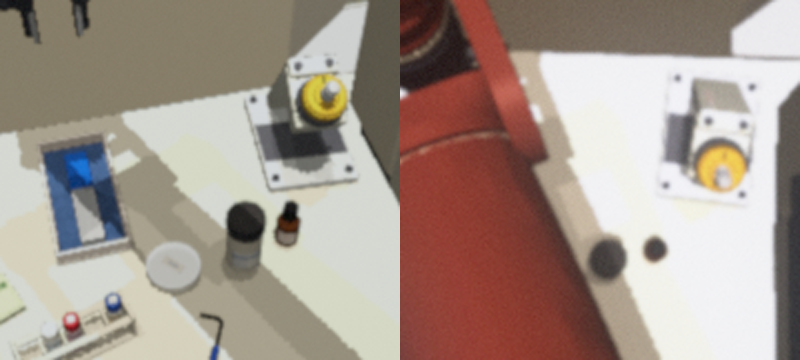

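The gauge lies flat in the tray, with side-crop ends at (75,155) and (90,240), clear of the walls. The nut is tight and the bystanders haven't moved.

```bash
python3 -c "
from plant import manip, grab_frame, camera_params
print(manip.job_done())"
```

```text
the job is handed in; nothing more can be done
None
```

I tightened the lock nut to its hard stop with the gauge still under the ball, then laid the gauge flat in the tray and handed the job in at about 24 s; no verdict was shown.

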